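# Push a row of potted cuttings up to the end stop

### The job

Push the row of four square pots along the aluminium rail, as one train, until the leading pot is up against the yellow end stop and all four stand upright and touching one another. Push with the fingertips on the rear pot only (the one farthest from the stop); do not grasp, lift, tip or pull the pots apart, and leave the clay pot, the jar and the dibber where they are. Finish with the hand clear.

Things in the scene. Friction and masses are not known exactly. Their poses are not given: they have to be found in the camera images.
- rail: fixed aluminium channel on the bench, 500 mm long, 86 mm wide: a floor whose top is 6 mm above the bench and two side walls 6 mm thick, 22 mm high above the bench, 74 mm apart inside. Origin at the centre of its underside; x runs along the rail (roughly to the robot's left), z up. At one of its ends sits the yellow stop, at the other a wooden strip only 4 mm thick lies flat on the rail floor (not a stop)
- stop: fixed yellow end stop block standing in the rail, 25 mm along the rail, 74 mm across, 45 mm high above the rail floor. It is at either the +x or the -x end of the rail (drawn at random), clamped so that its centre is 195 to 236 mm from the rail's centre; its face towards the pots is 12.5 mm from its centre. Origin at the centre of its underside, on the rail floor
- pot_a: square plastic nursery pot filled with firm compost, black, 70 x 70 mm and 60 mm high, straight sides, a 15 mm seedling tuft (look only) on top, loose, 0.12 to 0.24 kg. First pot of the row, at the rail's +x end; the row a, b, c, d starts with the pots touching. Origin at the centre of its underside, z up; its x axis lies along the rail's x. Best pushed at or below mid-height, where it slides without tipping
- pot_b: square plastic nursery pot filled with firm compost, brick red, 70 x 70 mm and 60 mm high, straight sides, a 15 mm seedling tuft (look only) on top, loose, 0.12 to 0.24 kg. Second of the row. Origin at the centre of its underside, z up; its x axis lies along the rail's x. Best pushed at or below mid-height, where it slides without tipping
- pot_c: square plastic nursery pot filled with firm compost, black, 70 x 70 mm and 60 mm high, straight sides, a 15 mm seedling tuft (look only) on top, loose, 0.12 to 0.24 kg. Third of the row. Origin at the centre of its underside, z up; its x axis lies along the rail's x. Best pushed at or below mid-height, where it slides without tipping
- pot_d: square plastic nursery pot filled with firm compost, brick red, 70 x 70 mm and 60 mm high, straight sides, a 15 mm seedling tuft (look only) on top, loose, 0.12 to 0.24 kg. Last of the row, at the rail's -x end. Origin at the centre of its underside, z up; its x axis lies along the rail's x. Best pushed at or below mid-height, where it slides without tipping
- clay_pot: bystander: small empty terracotta pot, 80 mm across the rim, 75 mm high, loose on the bench on the far side of the rail. Origin at the centre of its underside
- feed_jar: bystander: amber glass jar with white cap, 60 mm across, 75 mm high, loose on the bench on the far side of the rail. Origin at the centre of its underside
- dibber: bystander: wooden dibber lying flat on the bench on the far side of the rail, across it, about 145 mm long, 20 mm high: a round shaft with a pointed tip and a 60 mm wide cross handle. Origin under the middle of its shaft, x along the shaft
Mind the look-alikes: they are no part of the job. What is shaped like the pot_a but green is not meant.

How it is judged (in metres and radians):
At the end, for the whole second after the job is handed in: The leading pot's face is within 4 mm of the stop, each gap between neighbours is under 4 mm, and all four pots stand upright on the rail floor, at rest (((x of stop in the frame of rail above 0 m and horizontal distance between pot_a and stop below 0.0515 m) or (x of stop in the frame of rail below 0 m and horizontal distance between pot_d and stop below 0.0515 m)) and horizontal distance between pot_a and pot_b below 0.074 m and horizontal distance between pot_b and pot_c below 0.074 m and horizontal distance between pot_c and pot_d below 0.074 m and angle between each of pot_a, pot_b, pot_c, pot_d's own z axis and vertical below 0.06 rad and height (world z) of each of pot_a, pot_b, pot_c, pot_d below 0.01 m and linear speed of each of pot_a, pot_b, pot_c, pot_d below 0.01 m/s); the robot touches nothing.
It fails at once if a pot is lifted more than 12 mm or tipped by more than 0.3 rad (height (world z) of any of pot_a, pot_b, pot_c, pot_d above 0.018 m or angle between any of pot_a, pot_b, pot_c, pot_d's own z axis and vertical above 0.3 rad).
It fails at once if the train comes apart by more than 15 mm (horizontal distance between pot_a and pot_b above 0.085 m or horizontal distance between pot_b and pot_c above 0.085 m or horizontal distance between pot_c and pot_d above 0.085 m).
It fails at once if the fingers push on a pot other than the rear one (over 1 N) (contact force between the fingers and pot_b above 1 N or contact force between the fingers and pot_c above 1 N or (x of stop in the frame of rail above 0 m and contact force between the fingers and pot_a above 1 N) or (x of stop in the frame of rail below 0 m and contact force between the fingers and pot_d above 1 N)).
It fails at once if the fingers straddle a pot as for a grasp ((horizontal distance between the grasp point and pot_a below 0.03 m and height (world z) of the grasp point below 0.078 m) or (horizontal distance between the grasp point and pot_b below 0.03 m and height (world z) of the grasp point below 0.078 m) or (horizontal distance between the grasp point and pot_c below 0.03 m and height (world z) of the grasp point below 0.078 m) or (horizontal distance between the grasp point and pot_d below 0.03 m and height (world z) of the grasp point below 0.078 m)).
It fails at once if the clay pot, the jar or the dibber is moved by more than 15 mm (distance of any of clay_pot, feed_jar, dibber from where it was at the start of the episode above 0.015 m).
It also fails if it takes over 38 s, if anything falls off the work surface, if the arm or the gripper's body presses on something with over 40 N, if the wrist force passes 120 N, or if a joint passes its speed limit or range.

### The arm

A 6-joint arm with a two-finger parallel gripper is mounted at the origin on the work surface. World frame = base frame: x ahead of the robot, y to its left, z up, the work surface at z = 0. Lengths are in m, angles in degrees, forces in N, time in s.
With the tool pointing down it reaches from about 0.4 to 0.825 m from the base axis. Payload 7 kg.
Tool frame: the origin (TCP) lies midway between the tips of the shut fingers; the grasp point (between the pads) lies 19 mm behind it; z points along the fingers, x is the direction in which the jaws open and shut, and the axes are right-handed (so a half turn about z gives the same grasp; the last joint's range is limited). The gripper opens to 88 mm and grips with 3 to 60 N. Pads are 19 mm wide; open, the fingers measure 130 mm over their backs; the gripper's body (78 mm by 193 mm) begins 47 mm behind the grasp point.
Start: joints at [-59.353, 20.546, 0.682, 0, -70.136, -16.507], TCP at [0.165, -0.655, 0.227] pointing down, gripper open.
Joint ranges: [-176.03, 176.03], [-82.01, 121.73], [-58.28, 71.71], [-173.87, 95.51], [-174.79, -0.11], [-173.66, 173.66]. Speed limits (degrees/s): [136.94, 136.94, 172.46, 180, 180, 180].

### API

Orientations are given as [roll, pitch, yaw] about the fixed x, y, z axes, in that order (R = Rz(yaw) Ry(pitch) Rx(roll)).
In Python, from plant import * gives the robot as it stands. The module is installed in compiled form; this text tells all that it offers.
- The arm moves only by the shell command python3 -m pendant 'ROWS' [OPENING]. ROWS is JSON, a list that holds one entry, the list of rows, each a list of 6 numbers: the shift along the world's x, y, z in mm, then the turn, a rotation vector about the world's x, y, z in degrees. A call has 1 to 10 rows; each row is the pose to reach, as a shift and turn from the pose commanded when the call began; what a row does not reach only later rows make up. A row lasts 1/8 s, in which the tool goes at most 62.5 mm and 10.7 degrees, less where a joint would pass 70% of its speed; a pose out of reach is approached as far as the arm can. A call with a gripper value outside its range is refused whole. OPENING is the closure, from -1 (fully open) to 1 (shut), set as the call begins (- or left out, the last holds). The fingers move at their own pace and stop on an object; the grip force is fixed at half the most. Time passes only in rows, so rows that repeat a pose let the fingers close. It gives the time, the measured TCP pose, the force and the opening at its end, in the units of the state.
- get_obs(): the state, without advancing time (a new reading comes with each control period).
- snapshot(name): name is "side" or "top" or "wrist"; returns a dict with "pixels" (400x640x3 uint8, red, green, blue), "depth" (400x640 float32, m along the optical axis (not along the pixel's ray), 0 where there is no reading), "fx", "fy", "cx", "cy" (pixels), "pose" (4x4, takes a point from camera to world coordinates); the wrist camera has in their place "tool_from_camera" (4x4, takes a point from camera to tool coordinates, whose origin is the TCP and whose axes are the tool frame's). Camera axes: x right, y down, z forward; pixel columns grow to the right and rows downward; lengths in m; the calibration is good to about 2 mm. A picture is of the moment at which its call begins: read the wrist's pose just before it.
- close_job(): hands the job in, once; it reports no verdict.
The state is a dict: "clock": time; "joint_pos": joint angles; "qvel": joint speeds; "tau": joint torques, N m; "tool_pos": TCP position; "orientation": TCP orientation; "force": force on the tool from outside, world axes, zero at the start; "moment": the same for the moment, N m; "opening": finger opening in m.
Only numpy, scipy, OpenCV 4.12 (cv2) and the standard library are available. Lean on these libraries where they do the work, as an engineer would, in place of code of your own. Each camera call takes 0.05 s, during which the arm holds its last target. There are 200 camera calls.

## Working session

There is one attempt and no reset: what is moved stays moved. The work goes in short steps, Python scripts to look and compute and a shell command to move; the robot and the scene stay as the last step left them, time stands still between calls to the robot, and variables do not carry over. Pictures are saved under pics/ and viewed, about 8 in all and at most 12, crops included, and the job is handed in when it is done.

```bash
mkdir -p pics && python3 - <<'E'
from plant import *
import cv2,numpy as np
for n in ["top","side"]:
    s=snapshot(n); cv2.imwrite(f"pics/{n}0.png",s["pixels"][:,:,::-1]); np.savez(f"{n}0.npz",**s)
    print(n,s["fx"],s["cx"],s["cy"],np.round(s["pose"],3).tolist())
o=get_obs();print(o["clock"],o["tool_pos"],o["orientation"],o["force"],o["opening"])
E
```

```text
top 448.89825942227566 326.2918704335302 188.96993997504728 [[0.029, -0.997, 0.074, 0.576], [-0.999, -0.03, -0.023, 0.071], [0.025, -0.073, -0.997, 0.863], [0.0, 0.0, 0.0, 1.0]]
side 437.7539902906763 319.72897195046755 205.51671757630527 [[0.809, -0.31, 0.499, 0.219], [-0.587, -0.46, 0.666, -0.488], [0.023, -0.832, -0.555, 0.503], [0.0, 0.0, 0.0, 1.0]]
0.1 [ 0.16479647 -0.65412286  0.22571638] [-1.79993651e+02 -8.64905794e-02  1.04134293e+02] [-0.40566063  0.08914503 -0.17868043] 0.08787684668949729
```

View pics/top0.png

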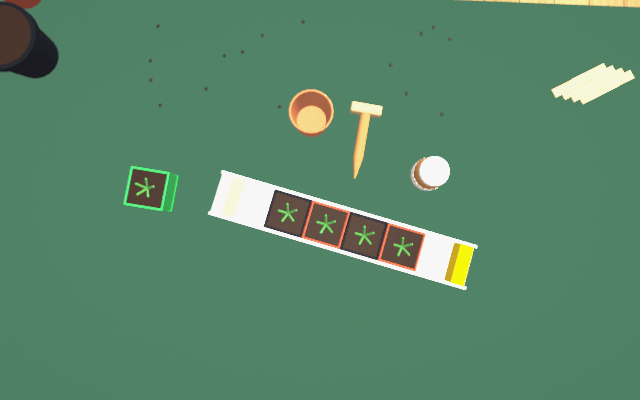

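View pics/side0.png

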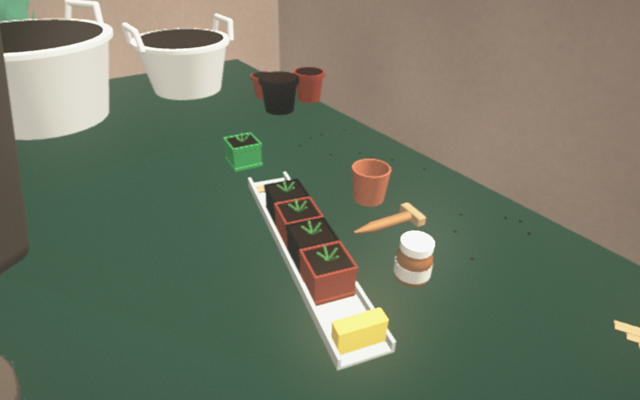

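The stop (top view, 460,265) is at the rail's −x end, so the train moves to the image right. The rear pot is pot_a, black, at (288,213). The green look-alike at (147,188) is off the rail and doesn't count. Next I'll measure.

```bash
cat > h.py <<'E'
import numpy as np,cv2
def cast(s,uv,z):
    uv=np.atleast_2d(uv).astype(float); T=s["pose"]
    r=np.c_[(uv[:,0]-s["cx"])/s["fx"],(uv[:,1]-s["cy"])/s["fy"],np.ones(len(uv))]@T[:3,:3].T
    return T[:3,3]+r*((z-T[2,3])/r[:,2])[:,None]
def cloud(s):
    v,u=np.mgrid[:400,:640]; d=s["depth"]
    P=np.stack([(u-s["cx"])/s["fx"]*d,(v-s["cy"])/s["fy"]*d,d],-1)
    return P@s["pose"][:3,:3].T+s["pose"][:3,3]
def measure(s):
    rgb=s["pixels"]; hsv=cv2.cvtColor(rgb,cv2.COLOR_RGB2HSV); P=cloud(s)
    roi=np.zeros((400,640),bool); roi[165:295,205:482]=1
    rail=roi&(((hsv[...,1]<60)&(hsv[...,2]>200))|((hsv[...,0]>24)&(hsv[...,0]<33)&(hsv[...,1]>200)))
    cnt=max(cv2.findContours(cv2.morphologyEx((roi&~((hsv[...,0]>65)&(hsv[...,0]<90)&(hsv[...,1]>60)&(hsv[...,2]<150))).astype(np.uint8),cv2.MORPH_OPEN,np.ones((5,5))),cv2.RETR_EXTERNAL,cv2.CHAIN_APPROX_NONE)[0],key=cv2.contourArea)
    return rgb,hsv,P,cnt
E
python3 - <<'E'
from h import *
s=dict(np.load("top0.npz"));rgb,hsv,P,cnt=measure(s)
wall=cast(s,[[222.5,171.5],[209,213],[476,246],[465,289]],.022)
print("rail corners",np.round(wall,4).tolist())
c=wall[:,:2].mean(0); ax=(wall[:2,:2].mean(0)-wall[2:,:2].mean(0));L=np.linalg.norm(ax);ax/=L
print("len",L,"wid",np.linalg.norm(wall[0]-wall[1]),np.linalg.norm(wall[2]-wall[3]),"centre",c,"ax",ax,"yaw",np.degrees(np.arctan2(ax[1],ax[0])))
n=np.array([-ax[1],ax[0]])
def ext(m,name):
    Q=P[m][:,:2]-c; print(name,m.sum(),"x",np.percentile(Q@ax,[0.5,99.5]).round(4),"y",np.percentile(Q@n,[.5,99.5]).round(4),"z",np.median(P[m][:,2]).round(4))
R=P[...,:2]-c; X=R@ax;Y=R@n
near=(abs(X)<.26)&(abs(Y)<.05)&(s["depth"]>0)
ext(near&(P[...,2]>.058)&(P[...,2]<.075),"pots top")
y=(hsv[...,0]>24)&(hsv[...,0]<33)&(hsv[...,1]>200)&near
ext(y&(P[...,2]>.044),"stop top")
for u,v in [(288,213),(326,225),(364,236),(402,247)]:
    q=cast(s,[u,v],.075)[0,:2]-c; print(q@ax,q@n)
im=cv2.resize(rgb[160:300,200:490,::-1],None,fx=2.7,fy=2.7,interpolation=cv2.INTER_CUBIC);cv2.imwrite("pics/crop.png",im)
E
```

```text
rail corners [[0.6651, 0.2469, 0.022], [0.5868, 0.2683, 0.022], [0.5395, -0.2325, 0.022], [0.4594, -0.2122, 0.022]]
len 0.4963825212043816 wid 0.08118544558024199 0.08271335590864118 centre [0.56270944 0.01763955] ax [0.25485324 0.96697974] yaw 75.23511092099913
pots top 6066 x [-0.1379  0.1394] y [-0.0361  0.0332] z 0.0653
stop top 525 x [-0.2316 -0.2084] y [-0.0355  0.0343] z 0.0526
0.10459851891939995 -0.0007875029375097691
0.03487268683830504 0.0005105822661064319
-0.034396235633388665 0.0001351893487482337
-0.10371245178547293 -0.0002404598698778602
```

View pics/crop.png

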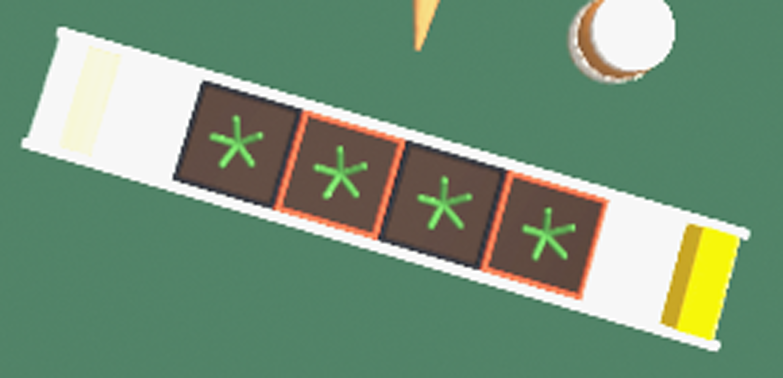

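The crop confirms it: the row a–d is black, red, black, red, the stop is at the right (image) end, and the black pot at left is the rear one. The rail is 75.2° in yaw. Pot rear face is at x≈+0.140 and front face at −0.139. The stop face is near −0.208, so there is about 68 mm to travel.

```bash
python3 -m pendant '[[[28,54,0,0,0,6],[56,108,0,0,0,12],[84,162,0,0,0,18],[112,216,0,0,0,24],[140,270,0,0,0,30],[168,324,0,0,0,36],[196,378,0,0,0,42],[224,432,0,0,0,48],[252,486,0,0,0,54],[280,540,0,0,0,61]]]' 1
```

```text
clock: 1.35
tool_pos: [0.4452, -0.1125, 0.2267]
orientation: [180.0, 0.0, 165.4]
force: [1.0, -1.5, -0.8]
opening: 0.0009
```

```bash
python3 -m pendant '[[[27,50,0,0,0,0],[54,100,0,0,0,0],[81,150,0,0,0,0],[108,200,0,0,0,0],[136,252,0,0,0,0],[163,304,0,0,0,0],[163,304,-40,0,0,0],[163,304,-80,0,0,0],[163,304,-115,0,0,0],[163,304,-115,0,0,0]]]' 1
python3 - <<'E'
from plant import *
from h import *
import cv2
o=get_obs(); p=np.array(o["tool_pos"])[:2]-[.56271,.01764]; ax=np.array([.25485,.96698])
print(p@ax,p@[-ax[1],ax[0]],o["tool_pos"])
a=snapshot("side")["pixels"]; cv2.imwrite("pics/s1.png",a[:,:,::-1])
E
```

```text
clock: 2.6
tool_pos: [0.6059, 0.1884, 0.1084]
orientation: [-179.7, -0.3, 165.1]
force: [-0.3, -0.7, 0.8]
opening: 0.0002
0.1761129401092677 0.001801900809468392 [0.60585003 0.1883971  0.1084121 ]
```

View pics/s1.png

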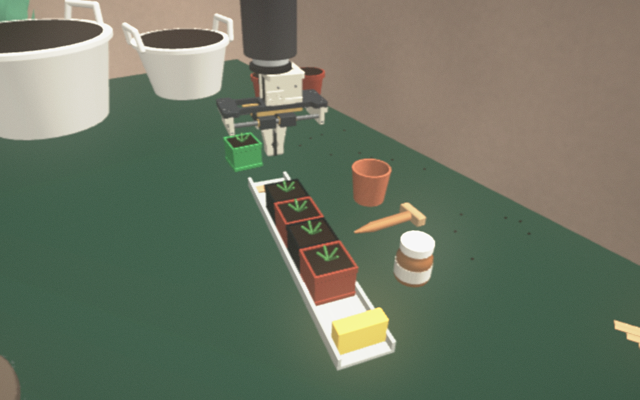

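The shut fingers (275,140) hang behind the black rear pot with the jaws across the rail, clear of everything. Now I'll descend and approach.

```bash
python3 -m pendant '[[[0,0,-25,0,0,0],[0,0,-50,0,0,0],[0,0,-70,0,0,0],[0,0,-80,0,0,0],[0,0,-80,0,0,0],[-2,-8,-80,0,0,0],[-4,-15,-80,0,0,0],[-4,-15,-80,0,0,0]]]' 1
```

```text
clock: 3.65
tool_pos: [0.6038, 0.1738, 0.0322]
orientation: [180.0, 0.0, 165.1]
force: [-0.8, 0.0, 0.1]
opening: 0.0
```

```bash
python3 -m pendant '[[[-1.3,-4.8,0,0,0,0],[-2.5,-9.7,0,0,0,0],[-3.8,-14.5,0,0,0,0],[-5.1,-19.3,0,0,0,0],[-6.4,-24.2,0,0,0,0],[-7.6,-29,0,0,0,0],[-8.9,-33.8,0,0,0,0],[-10.2,-38.7,0,0,0,0],[-11.5,-43.5,0,0,0,0],[-12.7,-48.3,0,0,0,0]]]' 1
python3 - <<'E'
from plant import *
from h import *
c=np.array([.56271,.01764]);ax=np.array([.25485,.96698]);n=np.array([-ax[1],ax[0]])
o=get_obs(); p=np.array(o["tool_pos"])[:2]-c; print("tool",p@ax,p@n,o["force"])
s=snapshot("top");cv2.imwrite("pics/t2.png",cv2.resize(s["pixels"][140:310,190:500,::-1],None,fx=2.5,fy=2.5))
P=cloud(s);X=(P[...,:2]-c)@ax;Y=(P[...,:2]-c)@n
m=(abs(X)<.2)&(abs(Y)<.04)&(P[...,2]>.058)&(P[...,2]<.072)&(s["depth"]>0)
print("pots",np.percentile(X[m],[.5,99.5]),np.percentile(Y[m],[.5,99.5]))
E
```

```text
clock: 4.9
tool_pos: [0.5911, 0.1259, 0.0316]
orientation: [180.0, 0.0, 165.1]
force: [0.5, 3.8, -0.7]
opening: 0.0004
tool 0.11189607282533293 0.00012906425134623289 [ 0.48338292  3.7830608  -0.74885027]
pots [-0.17658963  0.06731469] [-0.03580101  0.03344118]
```

View pics/t2.png

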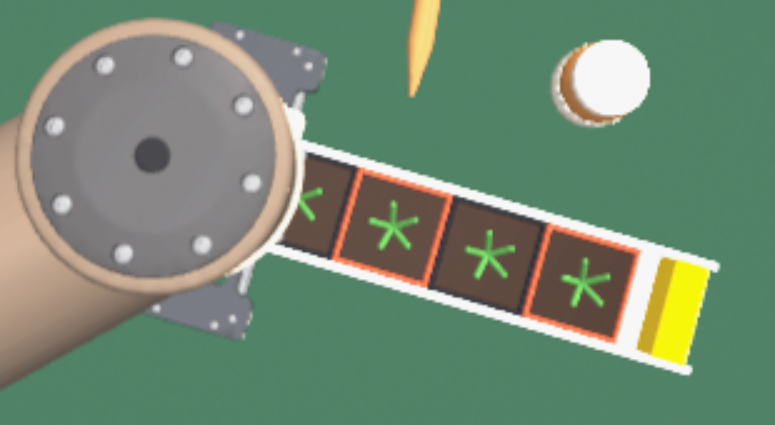

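The train stays together and straight, with the front pot's face ~31 mm from the stop. Sliding force is about 4 N.

```bash
python3 -m pendant '[[[-1,-3.9,0,0,0,0],[-2,-7.7,0,0,0,0],[-3,-11.6,0,0,0,0],[-4.1,-15.5,0,0,0,0],[-5.1,-19.3,0,0,0,0],[-6.1,-23.2,0,0,0,0],[-6.6,-25.1,0,0,0,0],[-7.1,-27.1,0,0,0,0],[-7.1,-27.1,0,0,0,0]]]' 1 && python3 -m pendant '[[[-0.3,-1,0,0,0,0],[-0.5,-1.9,0,0,0,0],[-0.5,-1.9,0,0,0,0]]]' 1
```

```text
clock: 6.08
tool_pos: [0.584, 0.0988, 0.0316]
orientation: [-180.0, -0.0, 165.1]
force: [1.1, 1.5, 0.4]
opening: 0.0002
clock: 6.45
tool_pos: [0.5836, 0.0972, 0.0316]
orientation: [180.0, 0.0, 165.1]
force: [0.9, 4.3, 0.5]
opening: 0.0003
```

```bash
for i in 1 2 3; do python3 -m pendant '[[[-0.3,-1,0,0,0,0],[-0.3,-1,0,0,0,0]]]' 1 | grep -E "tool_pos|force"; done
```

```text
tool_pos: [0.5834, 0.0962, 0.0316]
force: [1.8, 4.8, 0.1]
tool_pos: [0.5835, 0.0962, 0.0317]
force: [0.5, 8.2, -0.9]
tool_pos: [0.5837, 0.0961, 0.0318]
force: [1.7, 12.9, -1.5]
```

The motion has stalled and the force is climbing. The tool has travelled 30.8 mm since the look, which matches the 31 mm measured. I'll retreat along the rail and then go up.

```bash
python3 -m pendant '[[[1.5,5,0,0,0,0],[4,14,0,0,0,0],[8,30,0,0,0,0],[12,46,0,0,0,0],[14,54,30,0,0,0],[14,54,80,0,0,0],[14,54,130,0,0,0],[14,100,160,0,0,0],[14,150,160,0,0,0],[14,150,160,0,0,0]]]' 1
python3 - <<'E'
from plant import *
from h import *
c=np.array([.56271,.01764]);ax=np.array([.25485,.96698]);n=np.array([-ax[1],ax[0]])
s=snapshot("top");w=snapshot("side")
cv2.imwrite("pics/t3.png",np.vstack([cv2.resize(s["pixels"][150:300,200:500,::-1],(600,300)),cv2.resize(w["pixels"][150:370,200:500,::-1],(409,300)).copy() if 0 else cv2.resize(w["pixels"][170:370,200:600,::-1],(600,300))]))
P=cloud(s);X=(P[...,:2]-c)@ax;Y=(P[...,:2]-c)@n
m=(X>-.205)&(X<.12)&(abs(Y)<.04)&(P[...,2]>.058)&(P[...,2]<.072)&(s["depth"]>0)
print("pots",np.percentile(X[m],[.5,99.5]),np.percentile(Y[m],[.5,99.5]))
hsv=cv2.cvtColor(s["pixels"],cv2.COLOR_RGB2HSV)
g=(hsv[...,0]>45)&(hsv[...,0]<70)&(hsv[...,1]>130)&(hsv[...,2]>120);g[:,:205]=0
k,_,st,ce=cv2.connectedComponentsWithStats(cv2.dilate(g.astype(np.uint8),np.ones((3,3))))
for i in range(1,k):
    if st[i,4]>40: q=cast(s,ce[i],.075)[0,:2]-c; print("tuft",ce[i].round(1),(q@ax).round(4),(q@n).round(4))
E
```

```text
clock: 8.45
tool_pos: [0.5966, 0.2481, 0.1917]
orientation: [180.0, 0.0, 165.3]
force: [0.4, -0.0, -1.2]
opening: 0.0002
pots [-0.20440177  0.06995125] [-0.03602862  0.03325329]
tuft [323.9 226.3] 0.0377 0.0036
tuft [362.4 237.7] -0.0326 0.0038
tuft [401.  249.3] -0.1031 0.0041
tuft [438.5 260.6] -0.1717 0.0046
```

View pics/t3.png

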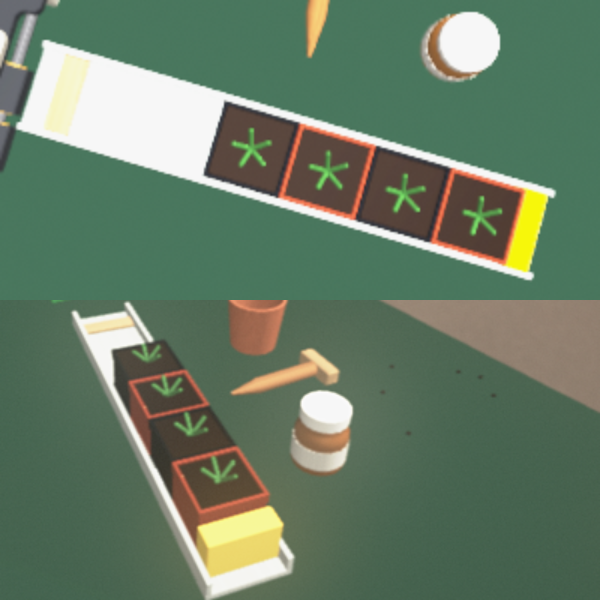

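The row is pressed against the yellow stop, upright and in line. The tufts are 70.3, 70.5 and 68.6 mm apart, 209.4 mm over three pots against 210 mm for touching pots. The hand is clear and the bystanders haven't moved.

```bash
python3 -c "
from plant import *
print(close_job())"
```

```text
the job is handed in; nothing more can be done
None
```

I pushed the four-pot train along the rail until the leading pot, pot_d, came up against the yellow stop at the rail's −x end. I pushed with the shut fingertips on the rear black pot (pot_a) only, about 31 mm above the bench. I then backed off and raised the hand clear, and handed the job in at about 8.6 s of the 38 s allowed.

**Contact with the stop:** the push stalled with force rising from about 4 N to 13 N. The tool had moved 30.8 mm since the last look, against the 31 mm measured then. I did not measure the final gap to the stop separately: the last pot-top mask was cut off near the stop, so its −204 mm front edge is not an independent check.

**Pots touching:** the tufts are 70.3, 70.5 and 68.6 mm apart, a total of 209.4 mm where touching pots would give 210 mm. The 68.6 mm reading is below what is physically possible, so it is about 1.4 mm of pixel noise.

**Upright and clear:** in the last pictures all four pots stand upright, the hand is clear, and the clay pot, jar and dibber appear unmoved. I checked those by eye only.

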